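# Unstack the reef settlement blocks into their quarantine trays

### The arm

A 6-joint arm with a two-finger parallel gripper is mounted at the origin on the work surface. World frame = base frame: x ahead of the robot, y to its left, z up, the work surface at z = 0. Lengths are in m, angles in degrees, forces in N, time in s.
With the tool pointing down it reaches from about 0.35 to 0.875 m from the base axis. Payload 4.2 kg.
Tool frame: the origin (TCP) lies midway between the tips of the shut fingers; the grasp point (between the pads) lies 19 mm behind it; y points along the fingers, z is the direction in which the jaws open and shut, and the axes are right-handed (so a half turn about y gives the same grasp; the last joint's range is limited). The gripper opens to 87 mm and grips with 3 to 60 N. Pads are 19 mm wide; open, the fingers measure 117 mm over their backs; the gripper's body (75 mm by 190 mm) begins 51 mm behind the grasp point.
Start: joints at [84.259, 22.042, 0.453, 0, -68.411, -14.817], TCP at [0.219, 0.585, 0.195] pointing down, gripper open.
Joint ranges: [-179.83, 179.83], [-69.29, 118.12], [-61.27, 80.66], [-181.25, 117.63], [-171.15, -9.14], [-177.46, 177.46]. Speed limits (degrees/s): [159.86, 159.86, 180, 180, 180, 180].

### API

Orientations are given as [roll, pitch, yaw] about the fixed x, y, z axes, in that order (R = Rz(yaw) Ry(pitch) Rx(roll)).
In Python, from workcell import env gives the robot as it stands. The module is installed in compiled form; this text tells all that it offers. Calls block until the motion is done:
- env.goto(position, orientation): joint-space move of the TCP to a pose.
- env.move_straight(position, rotation=None, rate=0.15, force_limit=None): straight line of the TCP; rotation=None keeps the orientation; rate is the mean speed in m/s. With force_limit (N) it stops when the force on the tool has changed by that much, and returns True; else False.
- env.set_joints(angles): joint-space move.
- env.gripper_to(opening, grasp_force=None): opening from 0.0 (shut) to 1.0 (fully open); grasp_force is the grip in N (None keeps the last); returns when the fingers have stopped.
- env.dwell(seconds).
- env.inverse_kinematics(position, orientation): joint angles nearest the present ones, or None.
- env.read_state(): the state.
- env.grab_frame(name): name is "side" or "top"; returns a dict with "image" (420x560x3 uint8, blue, green, red), "fx", "fy", "cx", "cy" (pixels), "position" and "orientation" of the camera in the world. Camera axes: x right, y up, looking along -z (the intrinsics and any distortion apply to the point x, -y, -z); pixel columns grow to the right and rows downward; lengths in m; the calibration is good to about 2 mm. A picture is of the moment at which its call begins. There is no depth.
A pose or a line that the arm cannot do raises env.Unreachable and nothing moves.
- env.close_job(): hands the job in, once; it reports no verdict.
Trained networks look in a picture, given as the dict that the camera call returned (one of the last four; its "shot" number tells which), for a name from the list of things; names that differ only in an ending like _2 or _b are one class to them, and where a whole thing is asked for, a point or a joint stands for the part that bears it (a point fixed in the world has none). Each returns a list of dicts, best first, with "score" (0 to 1); they miss things now and then, are a little off and sometimes report something else, mostly with a low value. They report only what shows in the picture. A call takes as long as a camera call. They do not tell look-alikes from the thing itself.
- env.search_frame(picture, thing): "xyz" ([x, y, z] in m, in world coordinates, good to about 4 mm: the middle of the surface that is visible of it).
- env.trace(picture, thing): "mask" (420x560 bool, what is visible of it).
The state is a dict: "clock": time; "joint_positions": joint angles; "qvel": joint speeds; "joint_torque": joint torques, N m; "position": TCP position; "tool_rot": TCP orientation; "force": force on the tool from outside, world axes, zero at the start; "wrist_torque": the same for the moment, N m; "opening": opening from 0.0 (shut) to 1.0 (fully open).
Only numpy, scipy, OpenCV 4.12 (cv2) and the standard library are available. Lean on these libraries where they do the work, as an engineer would, in place of code of your own. Each camera call takes 0.05 s, during which the arm holds its last target. There are 200 camera calls.

### The job

Take apart the stack of four settlement blocks on the wooden board and put each block into the white tray whose seat has its outline (square, round, hexagonal, long), lying flat on the seat floor inside the rim, same way up as now. Set the blocks down gently, never dropping or toppling one, and leave the amber specimen jar standing where it is.

Things in the scene. Friction and masses are not known exactly. Their poses are not given: they have to be found in the camera images.
- cube_c (a point): Small square block of grey concrete, 26 x 26 mm and 32 mm tall, at the start the top of a stack of four blocks. The point is its centre, 16 mm above its underside; z up, x and y along its square sides. The stack (from the top: square, round, hexagonal, long slab) stands on a wooden board 100 x 150 mm, 15 mm thick; the blocks lie loose on one another, so that the stack is 128 mm tall.
- disc_c (a point): Round block of white ceramic, 42 mm diameter, 32 mm tall, second from the top of the stack at the start. The point is its centre, 16 mm above its underside; z up along its axis.
- hexblock_c (a point): Regular hexagonal block of terracotta, 54 mm across flats (62 mm across corners), 32 mm tall, third from the top of the stack at the start. The point is its centre, 16 mm above its underside; z up, x at right angles to one pair of flats.
- slab_c (a point): Long rectangular slab of grey concrete, 64 mm wide along its x, 116 mm long along its y, 32 mm tall, the bottom of the stack at the start. About 0.45 kg. The point is its centre, 16 mm above its underside; z up.
- cube_tray: Fixed white tray with a small square seat, 46 x 46 mm inside. Floor 4 mm thick, rim 4 mm thick whose top is 9 mm above the table (5 mm above the seat floor). Origin at the centre of its underside, at table height; x and y along its sides, z up.
- disc_tray: Fixed white tray with a round seat, 64 mm diameter inside. Floor 4 mm thick, rim 3 mm thick whose top is 9 mm above the table. Origin at the centre of its underside, at table height; z up.
- hex_tray: Fixed white tray with a hexagonal seat, 74 mm across flats inside. Floor 4 mm thick, rim 4 mm thick whose top is 9 mm above the table. Origin at the centre of its underside, at table height; x at right angles to one pair of flats, z up.
- slab_tray: Fixed white tray with a long rectangular seat, 84 mm inside along its x and 136 mm along its y. Floor 4 mm thick, rim 4 mm thick whose top is 9 mm above the table. Origin at the centre of its underside, at table height; z up.
- jar: Amber glass specimen jar with a white lid, 50 mm diameter, 55 mm tall, loose, standing among the trays; to be left alone. Origin at the centre of its underside, z up.
Things that resemble listed ones, but are neither listed nor needed, are in the scene too. What is shaped like the part that bears cube_c but blue is not meant. What is shaped like the slab_tray but red is not meant.

How it is judged (in metres and radians):
At the end, for the whole second after the job is handed in: Each block lies flat (within 0.06 rad) and at rest on the seat floor of the tray of its own outline, its centre within 15 mm of the tray's centre (anywhere inside the rim) and 17 to 22.5 mm above the tray's underside; the jar stands within 20 mm of where it was (horizontal distance between cube_c and cube_tray below 0.015 m and z of cube_c in the frame of cube_tray between 0.017 and 0.0225 m and angle between each of cube_c, disc_c, hexblock_c, slab_c's own z axis and vertical below 0.06 rad and linear speed of each of cube, disc, hexblock, slab below 0.02 m/s and horizontal distance between disc_c and disc_tray below 0.015 m and z of disc_c in the frame of disc_tray between 0.017 and 0.0225 m and horizontal distance between hexblock_c and hex_tray below 0.015 m and z of hexblock_c in the frame of hex_tray between 0.017 and 0.0225 m and horizontal distance between slab_c and slab_tray below 0.015 m and z of slab_c in the frame of slab_tray between 0.017 and 0.0225 m and not (distance of jar from where it was at the start of the episode above 0.02 m or angle between jar's own z axis and vertical above 0.3 rad)); the robot touches nothing.
It fails at once if the small square block is dropped or falls (moves faster than 0.7 m/s while not held) (linear speed of cube above 0.7 m/s and contact force between cube and the fingers below 0.1 N).
It fails at once if the round block is dropped or falls (moves faster than 0.7 m/s while not held) (linear speed of disc above 0.7 m/s and contact force between disc and the fingers below 0.1 N).
It fails at once if the hexagonal block is dropped or falls (moves faster than 0.7 m/s while not held) (linear speed of hexblock above 0.7 m/s and contact force between hexblock and the fingers below 0.1 N).
It fails at once if the long slab is dropped or falls (moves faster than 0.7 m/s while not held) (linear speed of slab above 0.7 m/s and contact force between slab and the fingers below 0.1 N).
It fails at once if the specimen jar is pushed more than 20 mm or knocked over (distance of jar from where it was at the start of the episode above 0.02 m or angle between jar's own z axis and vertical above 0.3 rad).
It also fails if it takes over 109 s, if anything falls off the work surface, if the arm or the gripper's body presses on something with over 40 N, if the wrist force passes 120 N, or if a joint passes its speed limit or range.

## Working session

There is one attempt and no reset: what is moved stays moved. The work goes in short steps, each a Python script; the robot and the scene stay as the last script left them, time stands still between calls to the robot, and variables do not carry over. Pictures are saved under pics/ and viewed, about 12 in all and at most 16, crops included, and the job is handed in when it is done.

```bash
mkdir -p pics; ls; python3 - <<'E'
from workcell import env
import cv2
s=env.read_state();print(s)
for n in("top","side"):
    f=env.grab_frame(n);cv2.imwrite(f"pics/{n}0.png",f["image"])
    print({k:v for k,v in f.items() if k!="image"})
    for t in("cube_c","disc_c","hexblock_c","slab_c","cube_tray","disc_tray","hex_tray","slab_tray","jar"):
        print(n,t,[([round(float(v),3) for v in d["xyz"]],round(float(d["score"]),2)) for d in env.search_frame(f,t)][:4])
E
```

```text
pics
{'clock': 0.0, 'joint_positions': array([ 8.42597234e+01,  2.20904807e+01,  3.79344752e-01, -2.89533957e-02,
       -6.84121162e+01, -1.48162915e+01]), 'qvel': array([ 0.01581659, -0.0729813 ,  0.03192416, -0.07705402,  0.02512806,
        0.00220601]), 'joint_torque': array([ 6.45787823e-04, -3.90662277e+01,  1.87404388e+01,  4.21974331e+00,
        1.10194882e-02, -1.90840738e-04]), 'position': array([0.21921136, 0.58457789, 0.19405976]), 'tool_rot': array([-8.98739647e+01,  5.51365888e-03,  1.59432756e+02]), 'force': array([-0.12876065, -0.14963471,  0.37671299]), 'wrist_torque': array([-0.00993648, -0.00835388,  0.01897627]), 'opening': 0.9987640388517837}
{'fx': 543.3944859071303, 'fy': 543.3944859071303, 'cx': 285.17287784466595, 'cy': 206.83665351706082, 'position': array([0.41016238, 0.01839844, 1.00803406]), 'orientation': array([  3.88079713,  -1.33220431, -88.77842512]), 'shot': 1}
top cube_c [([0.529, 0.136, 0.033], 0.63)]
top disc_c [([0.445, 0.001, 0.111], 0.65)]
top hexblock_c [([0.451, -0.005, 0.083], 0.68), ([0.469, -0.227, 0.007], 0.5)]
top slab_c [([0.45, -0.0
[... 312 characters left out ...]
47041, 'cy': 205.74167989621196, 'position': array([0.28392516, 0.68047595, 0.90106368]), 'orientation': array([ 4.17230308e+01, -1.35644859e-01, -1.62669338e+02]), 'shot': 2}
side cube_c [([0.451, 0.01, 0.14], 0.84), ([0.531, 0.146, 0.031], 0.51)]
side disc_c [([0.451, 0.019, 0.102], 0.69)]
side hexblock_c [([0.45, 0.026, 0.07], 0.74), ([0.601, 0.014, 0.047], 0.69)]
side slab_c [([0.441, 0.042, 0.05], 0.79), ([0.451, 0.023, 0.07], 0.4)]
side cube_tray [([0.654, 0.158, 0.003], 0.84)]
side disc_tray [([0.473, -0.227, 0.005], 0.8)]
side hex_tray [([0.468, 0.259, 0.006], 0.92)]
side slab_tray [([0.649, -0.128, 0.003], 0.97), ([0.302, -0.195, 0.001], 0.72)]
side jar [([0.6, 0.014, 0.044], 0.69)]
```

View pics/top0.png

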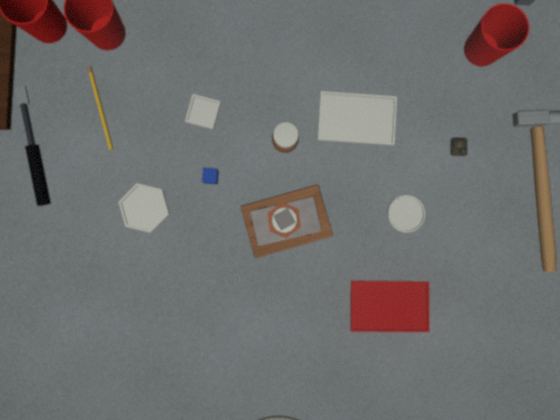

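View pics/side0.png

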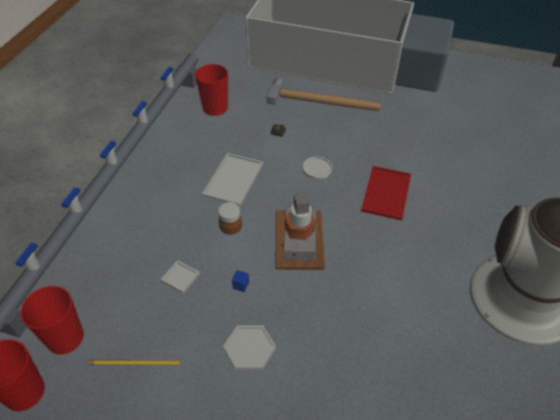

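Look-alikes, by top-image pixel:
- **Cube:** grey on the stack at (284,219), or blue at (210,176). I choose the grey one.
- **Slab tray:** white at (358,118), or red at (390,306). I choose the white one.
- **Other trays:** one each, at cube (203,111), disc (406,214) and hex (144,208).

The jar is at (286,136). Next I fit block and tray models to the traced masks in both views.

```bash
cat > h.py <<'E'
import numpy as np, cv2
from scipy.optimize import minimize
from scipy.spatial.transform import Rotation as R
from workcell import env
S=4
def rect(a,b): return np.array([[a,b],[-a,b],[-a,-b],[a,-b]])/2
def ngon(n,r,off=0): t=np.arange(n)*2*np.pi/n+off; return r*np.c_[np.cos(t),np.sin(t)]
def hexa(f): return ngon(6,f/np.sqrt(3),np.pi/6)   # flats at right angles to x
BL=dict(cube_c=rect(.026,.026),disc_c=ngon(40,.021),hexblock_c=hexa(.054),slab_c=rect(.064,.116))
TR=dict(cube_tray=rect(.054,.054),disc_tray=ngon(40,.035),hex_tray=hexa(.082),slab_tray=rect(.092,.144))
PER=dict(cube=90,disc=0,hex=60,hexblock=60,slab=180)
def project(f,P):
    p=(np.asarray(P)-f["position"])@R.from_euler("xyz",f["orientation"],degrees=True).as_matrix()
    return np.c_[f["cx"]+f["fx"]*p[:,0]/-p[:,2], f["cy"]-f["fy"]*p[:,1]/-p[:,2]]
def sil(f,poly,z0,z1,x,y,yaw):
    c,s=np.cos(yaw),np.sin(yaw); q=poly@np.array([[c,s],[-s,c]])+[x,y]
    P=np.r_[np.c_[q,np.full(len(q),z0)],np.c_[q,np.full(len(q),z1)]]
    return cv2.convexHull(((project(f,P)+.5)*S-.5).astype(np.float32))
def draw(hull):
    im=np.zeros((420*S,560*S),np.uint8); cv2.fillPoly(im,[np.round(hull*16).astype(np.int32)],1,shift=4); return im
def mask(f,name,xyz):
    best=None
    for d in env.trace(f,name):
        m=d["mask"].astype(np.uint8)
        if m.sum()<30: continue
        r=np.argwhere(m).mean(0)[::-1]; dist=np.hypot(*(r-project(f,[xyz])[0]))
        if dist<25 and (best is None or dist<best[0]): best=(dist,m,d["score"])
    return best
def fit(frames,name,xyz,z0,z1,poly,occ=()):
    """occ: list of hulls per frame (lists) that hide the thing. Returns x,y,yaw,IoU per view"""
    D=[]
    for i,f in enumerate(frames):
        b=mask(f,name,xyz)
        if b is None: print(name,"no mask view",i); continue
        m=cv2.resize(b[1],None,fx=S,fy=S,interpolation=cv2.INTER_NEAREST)
        o=np.zeros_like(m)
        for h in (occ[i] if occ else ()): o|=draw(h)
        D.append((f,m&(1-o),o))
    def iou(p):
        r=[]
        for f,m,o in D:
            g=draw(sil(f,poly,z0,z1,*p))&(1-o); r.append((g&m).sum()/max(1,(g|m).sum()))
        return r
    best=None; per=np.deg2rad(PER[name.split("_")[0]])
    for y0 in np.linspace(0,per,6,endpoint=False) if per else [0]:
        p0=np.array([xyz[0],xyz[1],y0])
        r=minimize(lambda p:-sum(iou(p)),p0,method="Nelder-Mead",options=dict(maxiter=90,
          initial_simplex=[p0,p0+[.008,0,0],p0+[0,.008,0],p0+[0,0,.2]]))
        if best is None or r.fun<best.fun: best=r
    return best.x,iou(best.x)
E
cat > m1.py <<'E'
from h import *; import json
fs=[env.grab_frame(n) for n in("top","side")]; ov=[f["image"].copy() for f in fs]; out={}
G=dict(cube_c=(.451,.005,.143,.111),disc_c=(.451,.005,.111,.079),hexblock_c=(.451,.005,.079,.047),slab_c=(.45,.003,.047,.015),
 cube_tray=(.653,.155,.009,0),disc_tray=(.472,-.229,.009,0),hex_tray=(.468,.259,.009,0),slab_tray=(.649,-.13,.009,0),jar=(.6,.007,.055,0))
occ=[[],[]]
for n,(x,y,z1,z0) in G.items():
    poly={**BL,**TR,"jar":ngon(40,.025)}[n]; PER["jar"]=0
    try: p,q=fit(fs,n,(x,y,(z0+z1)/2),z0,z1,poly,occ if n in BL else ())
    except Exception as e: print(n,repr(e)); p,q=np.array([x,y,0]),[0]
    print(n,p[:2].round(4),np.rad2deg(p[2]).round(1),np.round(q,2)); out[n]=list(p)
    for i,f in enumerate(fs):
        h=sil(f,poly,z0,z1,*p)
        if n in BL: occ[i].append(h)
        cv2.polylines(ov[i],[np.round(h/S*16).astype(np.int32)],True,(0,255,0),1,shift=4)
json.dump(out,open("m1.json","w"))
a=cv2.resize(ov[0][80:270,100:420],None,fx=2,fy=2); b=cv2.resize(ov[1][140:390,150:350],None,fx=2,fy=2)
cv2.imwrite("pics/ov0.png",a); cv2.imwrite("pics/ov1.png",b)
E
time python3 m1.py
```

```text
cube_c [4.508e-01 1.000e-04] 28.3 [0.91 0.93]
disc_c [ 0.4507 -0.    ] 4.1 [0.85 0.92]
hexblock_c [ 4.527e-01 -4.000e-04] -22.7 [0.9  0.93]
slab_c [ 0.452  -0.0038] 14.1 [0.95 0.9 ]
cube_tray [0.6543 0.1547] -13.5 [0.94 0.94]
disc_tray [ 0.4724 -0.2278] 14.3 [0.96 0.93]
hex_tray [0.472 0.257] -12.7 [0.97 0.97]
slab_tray [ 0.65   -0.1345] 177.8 [0.97 0.95]
jar [ 0.6056 -0.001 ] 6.2 [0.86 0.86]
real	2m20.563s
user	1m27.259s
sys	0m43.706s
```

View pics/ov0.png

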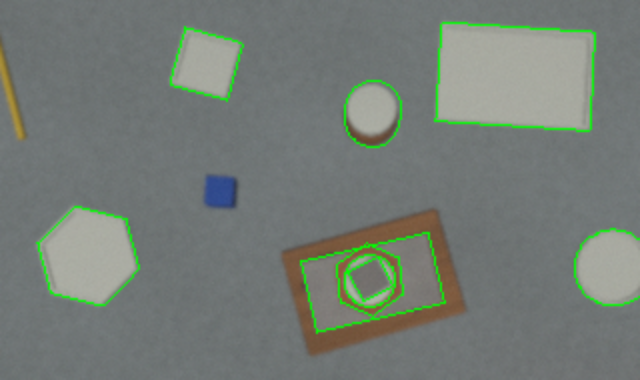

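View pics/ov1.png

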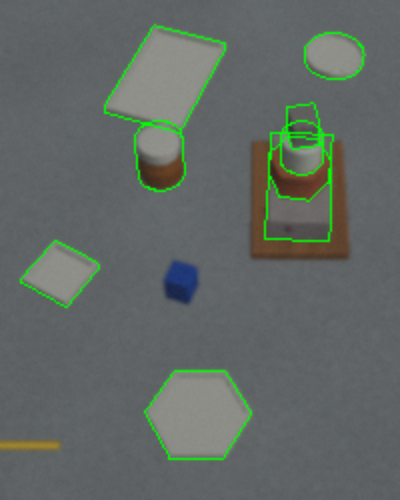

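Overlays agree in both views: the grey cube sits on top of the stack, the white trays fit, and the jar is near (372,115) in the crop. Starting with the cube.

```bash
cat > a.py <<'E'
from h import *; import json
M=json.load(open("m1.json"))
W=dict(cube_c=.026,disc_c=.042,hexblock_c=.054,slab_c=.064); HOLD=.008; ZH=.26
def ori(y): return [-90,0,(y+180)%360-180]
def wrap(a,p): return (a+p/2)%p-p/2
def st(t):
    s=env.read_state(); print(t,"t",round(s["clock"],1),"pos",s["position"].round(4),"F",s["force"].round(1),"op mm",round(s["opening"]*87,1),flush=True); return s
def run(n,tray,blk,under,force,per,park=True):
    bx,by,byaw=blk[0],blk[1],np.rad2deg(blk[2]); tx,ty,tyaw=M[tray][0],M[tray][1],np.rad2deg(M[tray][2])
    turn=wrap(tyaw-byaw,per) if per else 0
    # jaw axis = tool yaw+90; slab/cube/hex x axis is a jaw axis
    step=per or 30; best=None
    for k in range(int(360/step)):
        g=byaw-90+k*step; q=[env.inverse_kinematics([bx,by,ZH],ori(g)),env.inverse_kinematics([tx,ty,ZH],ori(g+turn))]
        if any(v is None for v in q): continue
        c=max(abs(v[5]) for v in q)
        if best is None or c<best[0]: best=(c,g,q)
    g=best[1]; print(n,"tool yaw",g,"turn",turn,"q6",best[0])
    op=min(1,(W[n]+.022)/.087); zg=under+HOLD
    env.gripper_to(op); env.goto([bx,by,ZH],ori(g))
    env.move_straight([bx,by,zg+.045],rate=.2)
    if env.move_straight([bx,by,zg],rate=.06,force_limit=5): st("CONTACT on way down"); return
    env.gripper_to(max(0,(W[n]-.01)/.087),grasp_force=force); s=st("gripped")
    if abs(s["opening"]*.087-W[n])>.004: print("bad width"); return
    env.move_straight([bx,by,zg+.03],rate=.06); env.move_straight([bx,by,ZH],rate=.2); s=st("lifted")
    if abs(s["opening"]*.087-W[n])>.004: print("bad width"); return
    env.goto([tx,ty,ZH],ori(g+turn)); env.move_straight([tx,ty,.06],rate=.2); st("above")
    env.move_straight([tx,ty,.004+HOLD+.004],rate=.06)
    r=env.move_straight([tx,ty,.004+HOLD-.0015],rate=.015,force_limit=3); st(f"down {r}")
    env.gripper_to(min(1,(W[n]+.016)/.087)); env.move_straight([tx,ty,.06],rate=.06); env.move_straight([tx,ty,ZH],rate=.25); st("released")
    if park: env.set_joints([84.259,22.042,.453,0,-68.411,-14.817]); st("parked")
E
cat > s1.py <<'E'
from a import *
run("cube_c","cube_tray",M["cube_c"],.111,12,90)
for n in("top","side"): cv2.imwrite(f"pics/{n}1.png",env.grab_frame(n)["image"])
t=cv2.imread("pics/top1.png")[80:270,100:420]; s=cv2.imread("pics/side1.png")[140:390,150:350]
cv2.imwrite("pics/c1.png",np.hstack([cv2.resize(t,(400,238)),cv2.resize(s,(190,238))]))
E
python3 s1.py
```

```text
cube_c tool yaw 118.28011513364277 turn -41.79431874451674 q6 40.566873189045886
gripped t 7.5 pos [4.508e-01 1.000e-04 1.190e-01] F [ 0.3  0.9 -0.2] op mm 16.0
bad width
```

View pics/c1.png

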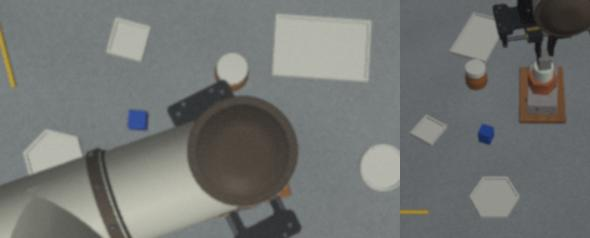

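```bash
python3 - <<'E'
import cv2
s=cv2.imread("pics/side1.png")[140:280,240:360]; cv2.imwrite("pics/c1b.png",cv2.resize(s,None,fx=4,fy=4,interpolation=cv2.INTER_CUBIC))
E
```

```text
(no output)
```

View pics/c1b.png

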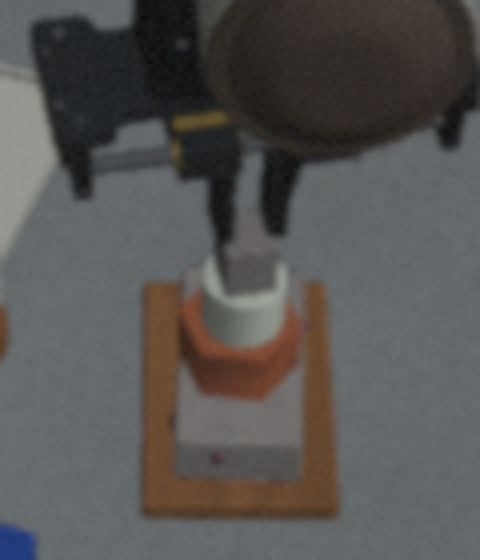

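The cube shows between the fingers, so the opening-to-width scale may not be linear. Closing further will settle it.

```bash
python3 - <<'E'
from a import *
env.gripper_to(0.05,grasp_force=12); s=st("x"); print(s["opening"])
f=env.grab_frame("side"); cv2.imwrite("pics/c2.png",cv2.resize(f["image"][140:280,240:360],None,fx=4,fy=4,interpolation=cv2.INTER_CUBIC))
E
```

```text
x t 8.2 pos [4.508e-01 1.000e-04 1.190e-01] F [ 0.1 -0.1 -0.3] op mm 4.5
0.051712915935802135
```

View pics/c2.png

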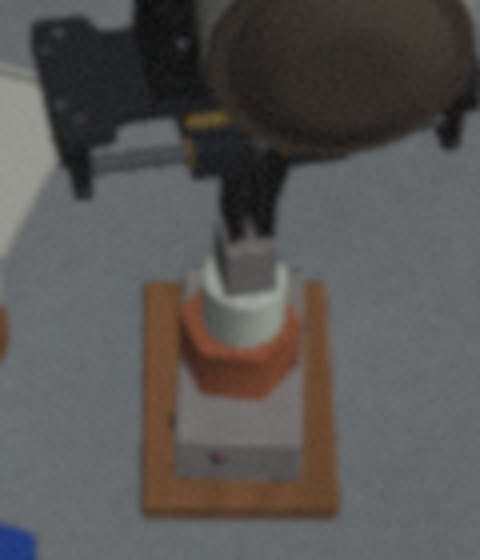

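```bash
python3 - <<'E'
from a import *
fs=[env.grab_frame(n) for n in("side","top")]; f=fs[0]
s=env.read_state(); print(s["position"],s["tool_rot"])
x,y,_=s["position"]
for z in(.119,.138,.16): print("side",z,project(f,[[x,y,z]]), ((project(f,[[x,y,z]])-[240,140])*4).round())
for n in("cube_c","disc_c"):
    for d in env.search_frame(f,n): print(n,np.round(d["xyz"],3),d["score"])
for z in (.111,.143): print("cube corner crop",((project(f,[[.4508,.0001,z]])-[240,140])*4).round())
E
```

```text
[4.50767376e-01 1.23459560e-04 1.19018333e-01] [-9.00020638e+01 -1.04602522e-03  1.18278531e+02]
side 0.119 [[300.37518998 205.08181553]] [[242. 260.]]
side 0.138 [[300.69156234 198.47771118]] [[243. 234.]]
side 0.16 [[301.06889461 190.6011014 ]] [[244. 202.]]
cube_c [0.449 0.013 0.137] 0.8
cube_c [0.531 0.146 0.031] 0.73
disc_c [0.449 0.022 0.104] 0.55
cube corner crop [[241. 271.]]
cube corner crop [[243. 227.]]
```

```bash
python3 - <<'E'
from a import *
f=env.grab_frame("side"); a=cv2.imread("pics/side0.png"); b=cv2.imread("pics/side1.png")
cr=[cv2.resize(np.clip(i[175:240,275:325].astype(float)*1.7,0,255).astype(np.uint8),None,fx=5.2,fy=8,interpolation=cv2.INTER_CUBIC) for i in(a,b,f["image"])]
cv2.imwrite("pics/c3.png",np.hstack(cr))
E
```

```text
(no output)
```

View pics/c3.png

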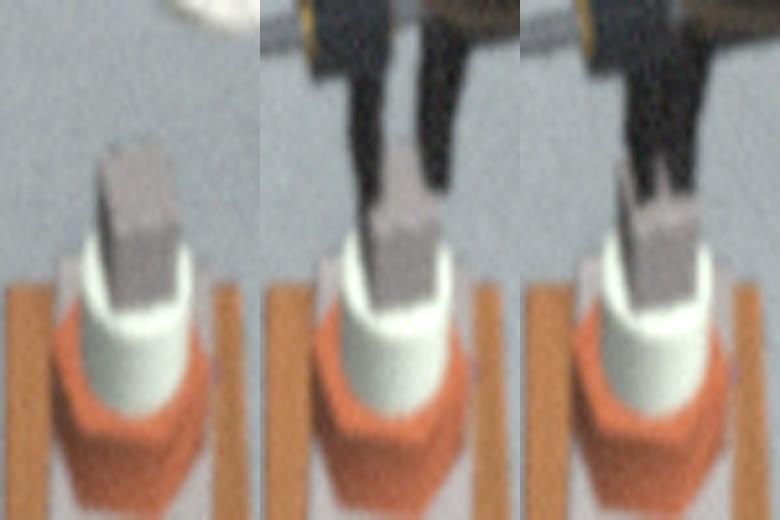

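The shut fingertips sit over the cube's top face, at about row 199 and so z≈0.14. The reported TCP z is 0.119, so the real tip seems about 20 mm or more above it. I'll measure that offset by probing bare table with shut fingers.

```bash
python3 - <<'E'
from a import *
env.move_straight([.4508,.0001,ZH],rate=.2); st("up")
env.gripper_to(0); env.goto([.34,.30,.12],ori(118)); env.move_straight([.34,.30,.035],rate=.2)
f=env.grab_frame("side"); cv2.imwrite("pics/side4.png",f["image"]); print([project(f,[[.34,.30,z]]).round(1) for z in(.035,.055,.075)])
r=env.move_straight([.34,.30,-.032],rate=.025,force_limit=4); st(r)
env.move_straight([.34,.30,.12],rate=.2)
p=project(f,[[.34,.30,.05]])[0].astype(int); y,x=p[1],p[0]
cv2.imwrite("pics/c4.png",cv2.resize(f["image"][max(0,y-60):y+50,max(0,x-60):x+60],None,fx=4,fy=4)); print("crop origin",x-60,y-60)
E
```

```text
up t 9.4 pos [0.4499 0.     0.2587] F [0.4 0.6 0.1] op mm 4.4
[array([[313.7, 381.6]]), array([[314.3, 376.4]]), array([[314.9, 371.1]])]
True t 13.9 pos [ 0.34   0.3   -0.027] F [-0.8 -0.1  4.5] op mm 0.4
crop origin 254 317
```

View pics/c4.png

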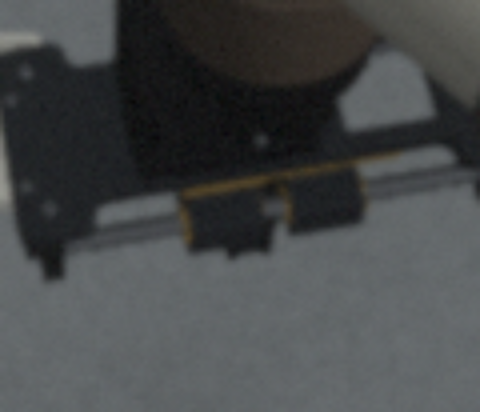

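Contact came at reported z = -0.027, so true tip height is reported + 27 mm. That agrees with the picture: 0.119 + 0.027 = 0.146, just above the cube top. I'll apply this offset and retry.

```bash
sed -i 's/^from h import \*; import json/&\nDZ=.0268/; s/ZH=.26/ZH=.24/; s/zg=under+HOLD/zg=under+HOLD-DZ/; s/\[tx,ty,.004+HOLD+.004\]/[tx,ty,.004+HOLD+.004-DZ]/; s/\[tx,ty,.004+HOLD-.0015\]/[tx,ty,.004+HOLD-.0015-DZ]/; s/\[tx,ty,.06\]/[tx,ty,.035]/g' a.py
python3 s1.py
```

```text
cube_c tool yaw 118.28011513364277 turn -41.79431874451674 q6 40.566873189045886
gripped t 19.2 pos [4.509e-01 1.000e-04 9.240e-02] F [-0.1  0.2 -0.3] op mm 26.2
lifted t 20.6 pos [0.4498 0.     0.2386] F [-0.4 -0.3 -1.5] op mm 26.1
above t 22.8 pos [0.6553 0.155  0.0367] F [ 0.2 -0.4  1.2] op mm 26.2
down True t 24.0 pos [ 0.6547  0.1549 -0.0147] F [-0.2  0.1  4.1] op mm 25.7
released t 26.6 pos [0.6533 0.1546 0.2379] F [-0.   0.4 -0.3] op mm 41.9
parked t 28.8 pos [0.2203 0.5849 0.1952] F [-0.4  0.4  0.3] op mm 42.2
```

View pics/c1.png

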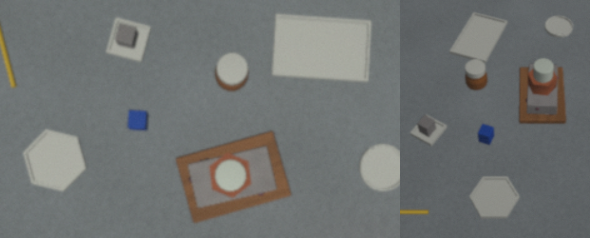

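The cube now sits in its tray at crop (127,35), and the rest of the stack has not moved. I'll refit the disc, move it, then refit the hex.

```bash
cat > s2.py <<'E'
from a import *; import sys
Z=dict(disc_c=.079,hexblock_c=.047,slab_c=.015)
def refit(n):
    fs=[env.grab_frame(v) for v in("top","side")]; b=M[n]
    p,q=fit(fs,n,(b[0],b[1],Z[n]+.016),Z[n],Z[n]+.032,BL[n])
    print(n,"was",np.round(b,4),"now",p.round(4),np.round(q,2)); return p,min(q)
p,q=refit("disc_c"); assert q>.8 and np.hypot(*(p-M["disc_c"])[:2])<.006
run("disc_c","disc_tray",p,.079,15,0)
p,q=refit("hexblock_c"); json.dump(list(p),open("hex.json","w"))
for n in("top","side"): cv2.imwrite(f"pics/{n}1.png",env.grab_frame(n)["image"])
t=cv2.imread("pics/top1.png")[80:270,100:440]; s=cv2.imread("pics/side1.png")[140:390,150:350]
cv2.imwrite("pics/c5.png",np.hstack([cv2.resize(t,(425,238)),cv2.resize(s,(190,238))]))
E
python3 s2.py
```

```text
disc_c was [ 0.4507 -0.      0.0715] now [0.4506 0.0007 0.1862] [0.89 0.94]
disc_c tool yaw 100.67038944518562 turn 0 q6 18.67064327319907
gripped t 34.3 pos [0.4507 0.0007 0.0604] F [-0.2 -0.   2.2] op mm 41.5
lifted t 35.9 pos [0.4496 0.0006 0.2386] F [ 0.4  0.2 -1.3] op mm 41.7
above t 38.0 pos [ 0.4735 -0.2276  0.0361] F [ 0.7  0.1 -1.7] op mm 41.4
down True t 39.2 pos [ 0.4728 -0.2278 -0.0147] F [-0.1  1.1  4.4] op mm 41.5
released t 41.8 pos [ 0.4714 -0.2273  0.2382] F [ 1.2 -0.6 -1.1] op mm 58.2
parked t 44.8 pos [0.2202 0.5848 0.1953] F [-0.  -0.2  0.5] op mm 57.9
hexblock_c was [ 4.527e-01 -4.000e-04 -3.970e-01] now [0.4521 0.     0.6688] [0.94 0.95]
```

View pics/c5.png

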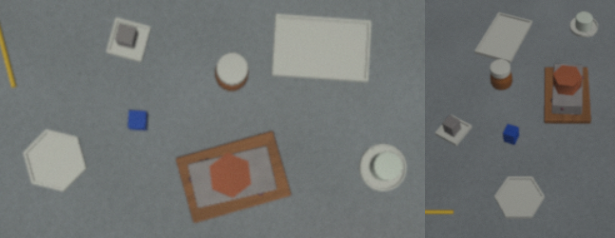

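The disc is on its seat at crop (386,166), and the hex lies free on the slab. Hex next, then the slab refit.

```bash
sed -e 's/^p,q=refit("disc_c").*/p=json.load(open("hex.json"))/' -e 's/^run(.*/run("hexblock_c","hex_tray",p,.047,20,60)/' -e 's/^p,q=refit("hexb.*/p,q=refit("slab_c"); json.dump(list(p),open("slab.json","w"))/' -e 's/c5.png/c6.png/' s2.py > s3.py; python3 s3.py
```

```text
hexblock_c tool yaw 128.32163941232008 turn 8.966220257816126 q6 17.619474124875477
gripped t 50.4 pos [4.522e-01 1.000e-04 2.840e-02] F [-1.1  1.   1.5] op mm 53.8
lifted t 52.1 pos [ 4.511e-01 -1.000e-04  2.385e-01] F [ 0.1  0.5 -1.5] op mm 54.2
above t 54.3 pos [0.4729 0.2574 0.0362] F [-0.2  0.3 -1.5] op mm 53.9
down True t 55.6 pos [ 0.4723  0.2573 -0.0147] F [-0.6  0.   4.4] op mm 53.9
released t 58.1 pos [0.4711 0.2565 0.2382] F [ 0.3 -0.1 -1.6] op mm 69.6
parked t 59.7 pos [0.2204 0.5846 0.1953] F [0.7 0.1 0.1] op mm 70.3
slab_c was [ 0.452  -0.0038  0.246 ] now [ 0.4514 -0.0035  0.2454] [0.96 0.96]
```

View pics/c6.png

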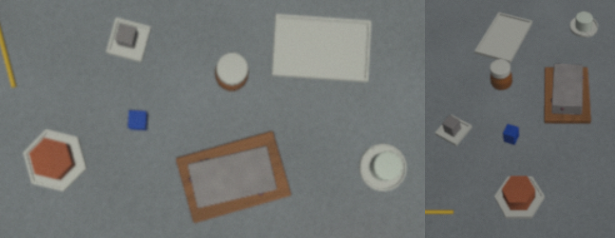

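The hex is in its tray at (52,158), and the slab is fitted with IoU 0.96 in both views. Slab now, then refit everything in its tray.

```bash
cat > s4.py <<'E'
from a import *
run("slab_c","slab_tray",json.load(open("slab.json")),.015,45,180)
fs=[env.grab_frame(v) for v in("top","side")]
for b,t in zip(BL,TR):
    p,q=fit(fs,b,(M[t][0],M[t][1],.02),.004,.036,BL[b]); print(b,"offset mm",((p[:2]-M[t][:2])*1e3).round(1),np.round(q,2))
PER["jar"]=0; p,q=fit(fs,"jar",(M["jar"][0],M["jar"][1],.027),0,.055,ngon(40,.025)); print("jar moved mm",((p[:2]-M["jar"][:2])*1e3).round(1))
t=fs[0]["image"][80:270,100:440]; s=fs[1]["image"][140:390,150:350]
cv2.imwrite("pics/c7.png",np.hstack([cv2.resize(t,(500,280)),cv2.resize(s,(224,280))]))
E
python3 s4.py
```

```text
slab_c tool yaw 104.05780996697334 turn -16.21724361502467 q6 6.230983777023262
gripped t 65.5 pos [ 0.4515 -0.0035 -0.0036] F [-1.3  1.3  2.5] op mm 63.5
lifted t 67.3 pos [ 0.4504 -0.0036  0.2385] F [-0.2 -0.2 -3.7] op mm 63.6
above t 69.4 pos [ 0.6513 -0.1344  0.0368] F [ 0.7 -0.4 -3.1] op mm 63.3
down True t 70.7 pos [ 0.6505 -0.1345 -0.0145] F [-0.5  0.5  5.4] op mm 63.5
released t 73.3 pos [ 0.649  -0.1343  0.238 ] F [ 0.7  0.2 -0.3] op mm 80.2
parked t 76.2 pos [0.2202 0.5849 0.1952] F [0.4 0.2 0.2] op mm 80.0
cube_c offset mm [1.3 0.3] [0.93 0.88]
disc_c offset mm [ 1.  -0.6] [0.93 0.79]
hexblock_c offset mm [ 0.4 -0.2] [0.95 0.94]
slab_c offset mm [ 0.9 -0.4] [0.95 0.94]
jar moved mm [-0.6  1.7]
```

View pics/c7.png

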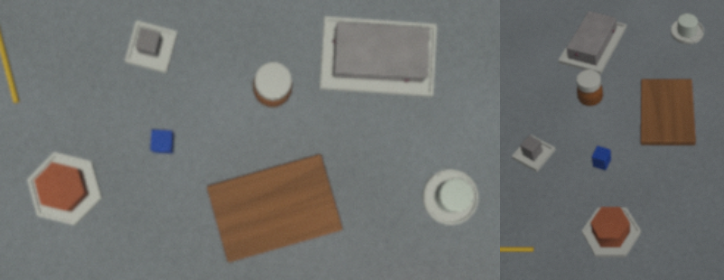

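All four blocks lie inside their own trays, the board is empty and the jar stands at (272,85). Handing in.

```bash
python3 -c "
from workcell import env
env.close_job(); print(env.read_state()['clock'])"
```

```text
the job is handed in; nothing more can be done
the job is handed in; nothing more can be done
```

I moved all four blocks from the stack into their own white trays and handed the job in at about 76–77 s of the 109 s allowed; it reports no verdict.

**Final checks**
- **Position:** refitting each block in both camera views put it within about 1.5 mm of its tray's centre. The last picture shows all four lying flat inside their rims.
- **Seating:** every set-down stopped on contact within 0.5 mm of the height expected for the seat floor.
- **Jar:** it is standing, and measured about 1.8 mm from its first position, which is within the measuring noise.

**What failed or disagreed**
- **First cube grasp:** the jaws closed on air above the cube. The fingertips are really about 27 mm above the reported TCP height. I measured this with a 4 N touch on bare table, corrected for it, and all later grasps and placings matched.
- **Weaker fits:** the disc's final fit in the side view overlapped its mask by only 0.79, against 0.93 from the top. The jar's first fit was 0.86 in both views. Tilt was judged only from the pictures and these fits.

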